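Post a claim tag through the turn-over guide to face the customer

TASK

Slide the catch cradle fully home under the twisted wire guide, then take the rectangular claim tag (the one with the widest plate) from its stand and drop it, plate down, through the slot of the guide. The guide turns it half round on its way down; it must come to stand in the cradle with its peak pointing to the customer, away from the robot. Leave the cradle home and the other things on the counter undisturbed.

Things in the scene. Friction and masses are not known exactly. Their poses are not given: they have to be found in the camera images.
- guide: Fixed guide on a grey base plate (x +-55, y -55 to 210, 8 thick). Eight bent wires within 30 of its axis form a smooth slot, 51 x 18, that twists half a turn about the vertical down from the mouth plate, its exit 44 above the counter. Posts at x -37, y +-30. Origin: on the guide's axis, at counter height; z up, +x to the customer (roughly away from the robot), y along the cradle's travel.
- guide_mouth (a point): Centre of the slot on top of the aluminium mouth plate (86 in x, 78 in y, 6 thick), 255 above the counter. Axes as guide. The slot in the plate is 54 long in y and 17 wide in x, opened to 40 (x) x 36 in the middle, which lets the peak pass. A tag dropped in with its peak towards guide -x leaves with its peak towards +x.
- cradle (a joint): Slide of the white catch cradle along the guide's y, in m: 0 = fully home (against its stop, pocket right under the guide's exit), up to 0.10 = pulled out towards the guide's +y. It starts pulled out 50 to 90 mm. Stays where it is left; friction about 1.5 N.
- cradle_handle (a point): Centre of the top of the cradle's upright handle, a bar 14 (guide x) by 22 (guide y), standing 60 above the sliding plate; its top is 76 above the counter. It is 108 along guide y from the pocket's centre.
- cradle_pocket (a point): Centre of the floor of the cradle's pocket, 16 above the counter. The pocket is 11 wide in x at the floor, flaring to about 20 at its top (40 above the counter), and 52 long in y at the floor, flaring too; it holds the tag's plate on edge.
- tag: The tag to post: white plastic, 35 g. Plate 48 (y) x 6 (x) x 22 high, with a stem 12 (y) x 10 (x) rising 42 from the middle of its top edge. At the stem's top a peak 8 high, 10 wide juts out to +x, its end 13 from the stem's middle; a round button 14 across, 3 proud is on that face of the plate. Origin: middle of the lower edge, 10 above the counter at the start; z up the stem. Any yaw.
- tag_peak (a point): End of the tag's peak, 13 in front of the stem's middle and 60 above the plate's lower edge.
- stand_tag: Fixed wooden stand, 50 x 70 x 10 base with corner blocks up to 24 high that hold the tag's plate by its ends. Origin: centre of its underside; tag's axes as its own. Three such stands swap places.
- tag_round: Another white tag, to be left alone: a round plate 34 across with the same kind of stem and peak, in its own stand. Origin at the foot of the plate.
- tag_small: Another white tag, to be left alone: a small plate 30 x 6 x 20 with the same kind of stem and peak, in its own stand. Origin at the foot of the plate.
- bell: Brass counter bell, 68 across, 53 high; leave alone. Origin at the centre of its foot.
- stapler: Black stapler 36 x 125 x 44; leave alone. Origin at the centre of its underside.
- clothes_brush: Clothes brush 200 long, lying; leave alone.
- pin_box: Cardboard box 75 x 100 x 35; leave alone. Origin at the centre of its underside.
- spray: Green bottle, 60 across, 160 high; leave alone. Origin at the centre of its foot.
- pen_cup: Black cup, 76 across, 95 high; leave alone. Origin at the centre of its foot.
- tape_roll: Clear roll, 100 across, 48 high, lying flat; leave alone. Origin at the centre of its foot.
- tag_button (a point): Centre of the face of the button, 6 in front of the plate's middle plane, 10 above its lower edge.

How it is judged (in metres and radians):
On the way, in this order (a step that is already met when the one before it is completed fails the run):
1. the cradle is slid home under the guide (within 5 mm), the tag still in its stand (value of joint cradle below 0.005 m and distance between tag and stand_tag below 0.02 m), for 0.1 s.
2. the tag goes through the twisted slot: its lower edge between mouth and exit, inside the wires, cradle home (value of joint cradle below 0.006 m and horizontal distance between tag and guide below 0.018 m and z of tag in the frame of guide between 0.045 and 0.248 m), for 0.05 s.
At the end, for the whole second after the job is handed in: The cradle is within 6 mm of home; the tag is at rest, its lower edge on the pocket floor (within 6 mm in height, 10 mm sideways), standing within 24 degrees of upright (it may lean in the pocket) and square to it within 26 degrees, its button and peak side towards the customer (guide +x) (value of joint cradle below 0.006 m and horizontal distance between tag and cradle_pocket below 0.01 m and z of tag in the frame of cradle_pocket below 0.006 m and angle between tag's own z axis and vertical below 0.42 rad and angle between the x axis of tag and the x axis of guide, either way round below 0.45 rad and x of tag_button in the frame of guide above 0 m and linear speed of tag below 0.02 m/s); the robot touches nothing.
It fails at once if one of the other tags is shifted by more than 30 mm (distance of any of tag_round, tag_small from where it was at the start of the episode above 0.03 m).
It fails at once if a bystander is shifted by more than 40 mm (distance of any of bell, stapler, clothes_brush, pin_box, spray, pen_cup, tape_roll from where it was at the start of the episode above 0.04 m).
It also fails if it takes over 58 s, if anything falls off the work surface, if the arm or the gripper's body presses on something with over 40 N, if the wrist force passes 120 N, or if a joint passes its speed limit or range.

ROBOT

A 6-joint arm with a two-finger parallel gripper is mounted at the origin on the work surface. World frame = base frame: x ahead of the robot, y to its left, z up, the work surface at z = 0. Lengths are in mm, angles in rad, forces in N, time in s.
With the tool pointing down it reaches from about 275 to 1000 mm from the base axis. Payload 8.4 kg.
Tool frame: the origin (TCP) lies midway between the tips of the shut fingers; the grasp point (between the pads) lies 19 mm behind it; z points along the fingers, y is the line along which they close (so a half turn about z gives the same grasp; the last joint's range is limited). The gripper opens to 85 mm and grips with 20 to 120 N. Pads are 22 mm wide; open, the fingers measure 114 mm over their backs; the gripper's body (76 mm by 85 mm) begins 54 mm behind the grasp point. The pads swing forward as they close: fully open they stand 13 mm farther back than shut.
Start: joints at [-1.334, 0.353, 1.633, -0, 1.155, -0.002], TCP at [147.834, -607.267, 208.881] pointing down, gripper open.
Joint ranges: [-2.63, 2.63], [-0.92, 2.1], [0.06, 2.66], [-1.3, 4.44], [0, 2.69], [-3.02, 3.02]. Speed limits (rad/s): [2.22, 2.22, 2.79, 3.14, 3.14, 3.14].

INTERFACE

Orientations are given as [roll, pitch, yaw] about the fixed x, y, z axes, in that order (R = Rz(yaw) Ry(pitch) Rx(roll)).
In Python, from rig import telemetry, optics, r gives the robot as it stands.
- The arm moves only by the tool play_rows, never from a script. Its arguments are lists of equal length, an entry for each row: "dp": the shift along the tool's x, y, z in units of 40 mm (1.0 is 40 mm), a list of three; "rot": the turn, a rotation vector about the tool's x, y, z in units of 6 degrees (1.0 is 6 degrees), a list of three. In form: {"dp": [[tx, ty, tz], ...], "rot": [[ax, ay, az], ...]}. A call has 1 to 5 rows; each row is the pose to reach, as a shift and turn from the pose commanded when the call began, along the tool's axes at that moment; what a row does not reach only later rows make up. A row lasts 1/12 s, in which the tool goes at most 41.7 mm and 7.16 degrees, less where a joint would pass 70% of its speed; a pose out of reach is approached as far as the arm can. A call with a gripper value outside its range is refused whole. "fingers" is the opening, from 0 (shut) to 1 (fully open), set as the call begins (left out, the last holds). The fingers move at their own pace and stop on an object; "grip_force" is the grip in N (left out, the last holds). Time passes only in rows, so rows that repeat a pose let the fingers close. It gives the time, the measured TCP pose, the force, the opening and the grip force at its end, in the units of the state.
- telemetry.sense(): the state, without advancing time (a new reading comes with each control period).
- optics.grab_frame(name): name is "scene" or "top" or "wrist"; returns a dict with "color" (384x512x3 uint8, red, green, blue), "mtx" (3x3 intrinsics, pixels), "R" (3x3) and "t" (3): a world point X has camera coordinates R X + t; the wrist camera has in their place "mount" (4x4, takes a point from camera to tool coordinates, whose origin is the TCP and whose axes are the flange's). Camera axes: x right, y down, z forward; pixel columns grow to the right and rows downward; lengths in mm; the calibration is good to about 2 mm. A picture is of the moment at which its call begins: read the wrist's pose just before it. There is no depth.
- r.sign_off(): hands the job in; it is judged then, once.
The state is a dict: "clock": time; "qpos": joint angles; "qvel": joint speeds; "joint_efforts": joint torques, N m; "eef_pos": TCP position; "tcp_rot": TCP orientation; "contact_force": force on the tool from outside, world axes, zero at the start; "wrist_torque": the same for the moment, N m; "opening": opening from 0.0 (shut) to 1.0 (fully open); "grasp_force": force on a finger pad.
Only numpy, scipy, OpenCV 4.12 (cv2) and the standard library are available. Lean on these libraries where they do the work, as an engineer would, in place of code of your own. Each camera call takes 0.05 s, during which the arm holds its last target. There are 200 camera calls.

## Working session

There is one attempt and no reset: what is moved stays moved. The work goes in short steps, Python scripts to look and compute and a tool call to move; the robot and the scene stay as the last step left them, time stands still between calls to the robot, and variables do not carry over. Pictures are saved under pics/ and viewed, at most 10 in all, crops included, and the job is handed in when it is done.

Besides the shell and the picture viewer there is one more tool, called after ">>>" as name(argument=value, ...) on one line, values as JSON. play_rows: Moves the arm, as the interface text tells. Its arguments: {"type":"object","properties":{"dp":{"type":"array"},"rot":{"type":"array"},"fingers":{"type":"number"},"grip_force":{"type":"number"}},"required":["dp","rot"]}

```bash
mkdir -p pics; ls; cat > h.py <<'E'
import numpy as np, cv2
from rig import telemetry, optics, r
def ray(f,uv,z):
    R=np.array(f["R"]);t=np.array(f["t"]);K=np.array(f["mtx"])
    c=-R.T@t; d=R.T@np.linalg.solve(K,[uv[0],uv[1],1.]); return c+d*(z-c[2])/d[2]
def wr(f,s):
    from scipy.spatial.transform import Rotation as Ro
    T=np.eye(4);T[:3,:3]=Ro.from_euler('xyz',s["tcp_rot"]).as_matrix();T[:3,3]=s["eef_pos"]
    W=T@np.array(f["mount"]); f["R"]=W[:3,:3].T; f["t"]=-W[:3,:3].T@W[:3,3]; return f
def proj(f,X):
    p=np.array(f["mtx"])@(np.array(f["R"])@np.array(X)+np.array(f["t"])); return p[:2]/p[2]
E
python3 - <<'E'
from h import *
s=telemetry.sense();print(s)
for n in ["scene","top"]:
    f=optics.grab_frame(n);print(n,f["mtx"],f["R"],f["t"])
    np.save(n+".npy",f,allow_pickle=True)
    cv2.imwrite(f"pics/{n}.png",cv2.resize(f["color"][:,:,::-1],(800,600)))
E
```

```text
pics
{'clock': 0.0, 'qpos': array([-1.33439260e+00,  3.53651274e-01,  1.63412893e+00, -2.56223977e-05,
        1.15517015e+00, -2.36957502e-03]), 'qvel': array([-0.0009439 ,  0.00038311, -0.00097939,  0.00029019,  0.00166926,
        0.0027276 ]), 'joint_efforts': array([-1.32578898e-03, -6.05252910e+01, -3.42063010e+01, -1.93603682e-04,
        9.69224959e-03,  8.22156653e-05]), 'eef_pos': array([ 147.71389894, -606.7857851 ,  208.16196236]), 'tcp_rot': array([-3.14023490e+00,  2.02096987e-05,  2.38783673e-01]), 'contact_force': array([ 0.11512271,  0.44933289, -0.15721376]), 'wrist_torque': array([-0.01820385,  0.00675158,  0.04683857]), 'grasp_force': 0.0, 'opening': 1.0015540054750451}
scene [[480.69546662   0.         262.53708052]
 [  0.         480.69546662 189.54194244]
 [  0.           0.           1.        ]] [[-0.04114325  0.99889969 -0.02250892]
 [ 0.58187635  0.00564094 -0.8132577 ]
 [-0.81223589 -0.04655747 -0.58146819]] [  48.50538015 -166.34656915 2209.37734465]
top [[384.54477675   0.         250.5762304 ]
 [  0.         384.54477675 189.8220229 ]
 [  0.           0.           1.        ]] [[-0.02381437 -0.99970373 -0.00503324]
 [-0.997563    0.02409305 -0.06547963]
 [ 0.0655815   0.00346162 -0.99784121]] [-2.07639337e-01  5.41238670e+02  1.25754402e+03]
```

View pics/scene.png

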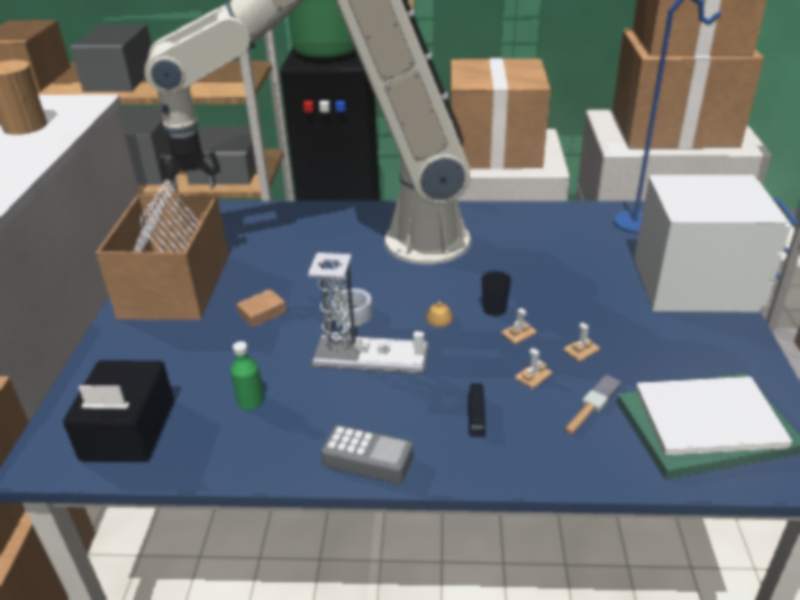

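View pics/top.png

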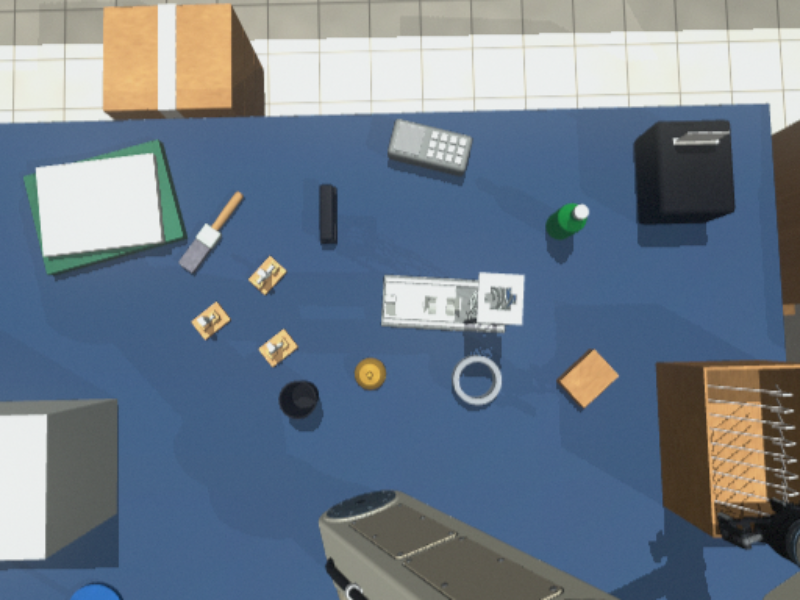

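The scene view shows the guide at (335,300), with the handle at (420,342). In the top view the mouth plate is at (500,298), the handle at (390,303), and the three stands at (267,274), (210,320) and (278,348). Next I'll take the coarse positions and enlarged crops.

```bash
python3 - <<'E'
from h import *
f=np.load("top.npy",allow_pickle=True).item(); g=np.load("scene.npy",allow_pickle=True).item()
k=.64
im=f["color"].astype(int)
# mouth plate: bright, in roi
def blob(m,roi):
    x0,y0,x1,y1=roi; mm=np.zeros(m.shape,np.uint8); mm[y0:y1,x0:x1]=m[y0:y1,x0:x1]
    c=max(cv2.findContours(mm,0,2)[0],key=cv2.contourArea); return c
w=(im.min(2)>195)
c=blob(w,(302,165,345,215)); rc=cv2.minAreaRect(c); print(rc)
print("mouth",ray(f,rc[0],255), [ray(f,p,255).round() for p in cv2.boxPoints(rc)])
print("handle",ray(f,(390*k,303*k),76), "scene",ray(g,(420*k,335*k),76))
for n,p in dict(A=(267,274),B=(210,320),C=(278,348)).items(): print(n,ray(f,np.array(p)*k,20))
a=cv2.resize(f["color"][155:240,115:200,::-1],(560,560),interpolation=2)
b=cv2.resize(g["color"][190:255,310:390,::-1],None,fx=5,fy=5,interpolation=2)
o=np.zeros((560,240+560,3),np.uint8);o[:,:560]=a
# tags in scene: separate small crops
for i,(x,y) in enumerate([(332,207),(372,218),(341,236)]):
    o[i*186:i*186+186,560:]=cv2.resize(g["color"][y-18:y+13,x-20:x+20,::-1],(240,186),interpolation=2)
cv2.imwrite("pics/c1.png",o)
E
```

```text
((318.0, 190.5), (31.0, 32.0), 90.0)
mouth [ 519.26579361 -195.64375155  255.        ] [array([ 562., -154.,  255.]), array([ 560., -240.,  255.]), array([ 477., -237.,  255.]), array([ 479., -151.,  255.])]
handle [524.34008937  -9.99278746  76.        ] scene [545.19720854  -1.92410034  76.        ]
A [595.45641093 250.34605641  20.        ]
B [500.58080348 372.08007519  20.        ]
C [438.10579236 228.73525042  20.        ]
```

View pics/c1.png

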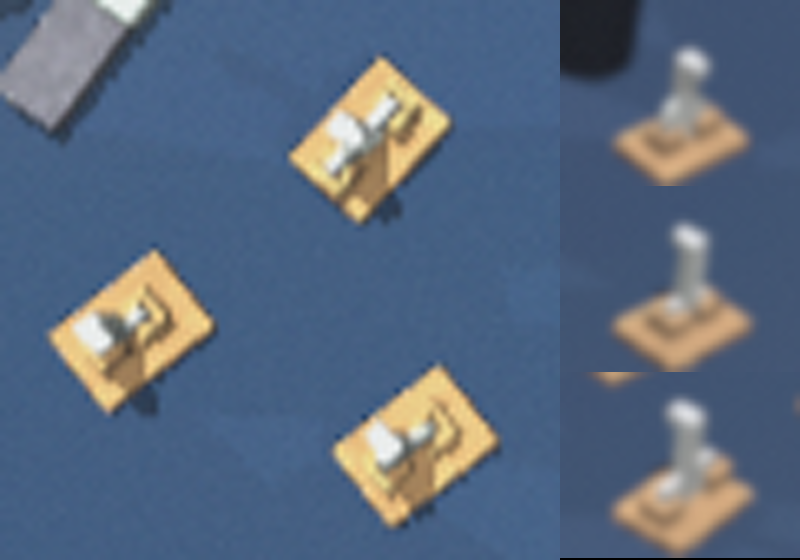

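Stand A, at about (595, 250), holds the widest plate. The cradle is about 78 mm out. I'll start moving toward the handle.

```bash
cat >> h.py <<'E'
def go(x,y,z,yaw):
    from scipy.spatial.transform import Rotation as Ro
    s=telemetry.sense();A=Ro.from_euler('xyz',s["tcp_rot"]);B=Ro.from_euler('xyz',[np.pi,0,yaw])
    print("dp",(A.inv().apply(np.array([x,y,z])-s["eef_pos"])/40).round(3),"rot",(np.degrees((A.inv()*B).as_rotvec())/6).round(3),"t",s["clock"],"q",np.round(s["qpos"],2))
E
python3 -c "
from h import *
go(400,-150,330,1.0);go(525,80,260,1.57)"
```

```text
dp [ 8.829 -9.608 -3.032] rot [-1.100e-02 -5.000e-03 -7.269e+00] t 0.1 q [-1.33  0.35  1.63  0.    1.16 -0.  ]
dp [ 13.226 -14.454  -1.276] rot [-1.0000e-02 -8.0000e-03 -1.2712e+01] t 0.1 q [-1.33  0.35  1.63  0.    1.16 -0.  ]
```

>>> play_rows(dp=[[2.6,-2.9,-3],[2.6,-2.9,-3],[2.6,-2.9,-3],[2.6,-2.9,-3],[2.6,-2.9,-3]], rot=[[0,0,-4],[0,0,-4],[0,0,-4],[0,0,-4],[0,0,-4]], fingers=0)

```text
clock: 0.52
eef_pos: [222.3, -468.0, 330.7]
tcp_rot: [3.141, -0.0, 0.661]
contact_force: [0.3, -1.3, -0.4]
opening: 0.297
grasp_force: 0.0
```

```bash
python3 -c "
from h import *
go(400,-120,330,1.57);go(525,80,260,1.57)"
```

```text
dp [ 8.849 -4.139  0.018] rot [ 9.000e-03  1.000e-03 -8.679e+00] t 0.5167 q [-1.13  0.08  1.7   0.    1.35 -0.22]
dp [14.385 -6.168  1.768] rot [ 9.000e-03  1.000e-03 -8.679e+00] t 0.5167 q [-1.13  0.08  1.7   0.    1.35 -0.22]
```

>>> play_rows(dp=[[4.5,-2,0],[4.5,-2,0],[4.5,-2,0],[4.5,-2,0],[4.5,-2,0]], rot=[[0,0,-5],[0,0,-5],[0,0,-5],[0,0,-5],[0,0,-5]])

```text
clock: 0.93
eef_pos: [315.6, -293.8, 328.8]
tcp_rot: [3.142, -0.001, 1.189]
contact_force: [0.6, -0.9, -0.2]
opening: -0.001
grasp_force: 0.0
```

```bash
python3 -c "
from h import *
go(525,80,260,1.57)"
```

```text
dp [10.622  1.378  1.728] rot [ 2.000e-03 -7.000e-03 -3.638e+00] t 0.9333 q [-0.75 -0.07  1.86  0.    1.35 -0.37]
```

>>> play_rows(dp=[[5,0.7,0],[5,0.7,0],[5,0.7,0],[5,0.7,0],[5,0.7,0]], rot=[[0,0,-3.6],[0,0,-3.6],[0,0,-3.6],[0,0,-3.6],[0,0,-3.6]])

```text
clock: 1.35
eef_pos: [417.4, -119.7, 328.9]
tcp_rot: [3.141, -0.0, 1.56]
contact_force: [0.4, -1.7, -0.7]
opening: 0.004
grasp_force: 0.0
```

```bash
python3 -c "
from h import *
go(525,80,260,1.57)"
```

```text
dp [5.022 2.633 1.724] rot [ 0.003 -0.003 -0.099] t 1.35 q [-0.28 -0.06  1.86  0.    1.35 -0.27]
```

>>> play_rows(dp=[[5,2.6,1],[5,2.6,1],[5,2.6,1],[5,2.6,1],[5,2.6,1]], rot=[[0,0,0],[0,0,0],[0,0,0],[0,0,0],[0,0,0]])

```text
clock: 1.77
eef_pos: [514.1, 60.7, 291.9]
tcp_rot: [-3.141, 0.0, 1.559]
contact_force: [0.5, -1.0, 0.7]
opening: -0.003
grasp_force: 0.0
```

```bash
python3 - <<'E'
from h import *
go(525,60,45,1.57)
s=telemetry.sense();f=wr(optics.grab_frame("wrist"),s)
print(s["eef_pos"],f["mount"]); np.save("w1.npy",f,allow_pickle=True)
cv2.imwrite("pics/w1.png",f["color"][:,:,::-1])
print(proj(f,[520,-10,76]))
E
```

```text
dp [-0.013  0.275  6.173] rot [-0.002  0.001 -0.109] t 1.7667 q [ 0.11  0.11  1.76 -0.    1.27  0.13]
[514.06986851  60.67479575 291.93915965] [[-3.00841139e-04 -9.58692559e-01 -2.84444173e-01  7.27496264e+01]
 [ 9.99998755e-01  1.52251059e-04 -1.57079232e-03 -6.01357984e-02]
 [ 1.54921383e-03 -2.84444291e-01  9.58691319e-01 -1.65077308e+02]
 [ 0.00000000e+00  0.00000000e+00  0.00000000e+00  1.00000000e+00]]
[261.0610659  210.15867977]
```

View pics/w1.png

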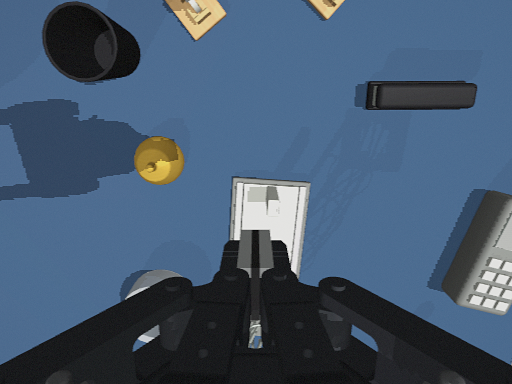

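The wrist picture shows the base-plate end edge from (233,178) to (309,184) and the handle around (272,203).

```bash
python3 - <<'E'
from h import *
f=np.load("w1.npy",allow_pickle=True).item()
for p,z in [((233,178),8),((309,184),8),((232,230),8),((303,235),8),((266,189),76),((278,190),76),((278,213),76),((268,213),76),((278,190),16)]: print(p,z,ray(f,p,z).round(1))
cv2.imwrite("pics/w1c.png",cv2.resize(f["color"][170:250,220:320,::-1],(800,640),interpolation=0)[:600])
E
```

```text
(233, 178) 8 [481.9  13.    8. ]
(309, 184) 8 [588.8   2.9   8. ]
(232, 230) 8 [477.9 -66.2   8. ]
(303, 235) 8 [582.6 -75.4   8. ]
(266, 189) 76 [526.1  17.   76. ]
(278, 190) 76 [540.6  15.6  76. ]
(278, 213) 76 [540.8 -14.   76. ]
(268, 213) 76 [528.5 -13.8  76. ]
(278, 190) 16 [544.6  -2.9  16. ]
```

View pics/w1c.png

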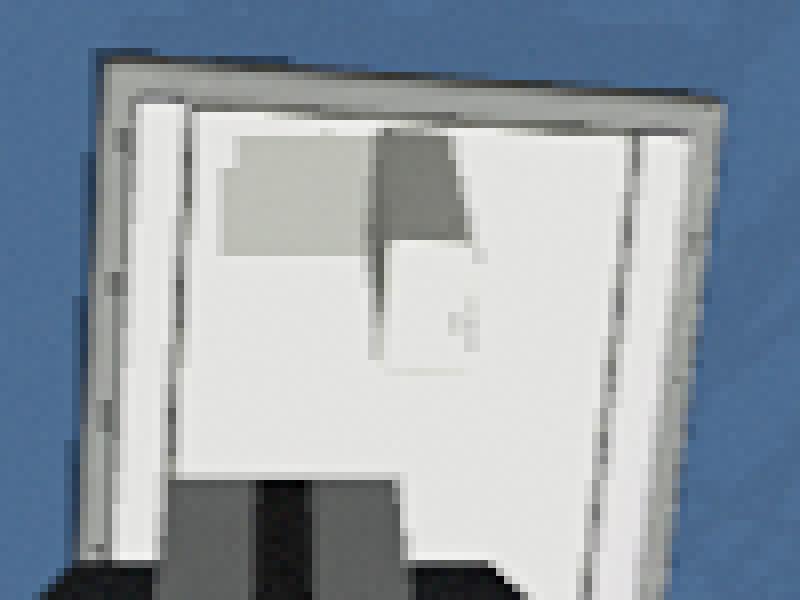

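The crop shows the handle top at orig px (268–279, 200–216), centre about (273.4, 208). The base is yawed about −5°.

```bash
python3 - <<'E'
from h import *
f=np.load("w1.npy",allow_pickle=True).item()
h=ray(f,(273.4,208.1),76);print(h)
gx=np.array([np.cos(-.093),np.sin(-.093)]);gy=np.array([-gx[1],gx[0]])
O=np.array([535.4,8])-210*gy; print("O",O, "handle in guide",gx@(h[:2]-O),gy@(h[:2]-O), "base edge",[ (gx@(ray(f,p,8)[:2]-O)) for p in [(232,230),(303,235)]])
st=h[:2]+gy*48; en=h[:2]-0*gy
print(st); go(st[0],st[1],45,1.5708-.093)
E
```

```text
[535.10963752  -7.49497567  76.        ]
O [ 515.89814032 -201.09250936] handle in guide 1.1498486742144773 194.5450192637642 base edge [np.float64(-50.32975293925182), np.float64(54.725278585825635)]
[539.56720545  40.29759789]
dp [-0.663  0.579  6.133] rot [-0.001 -0.035  0.785] t 1.8167 q [0.12 0.12 1.76 0.   1.27 0.13]
```

>>> play_rows(dp=[[-0.6,0.58,5],[-0.6,0.58,5],[-0.6,0.58,5],[-0.6,0.58,5],[-0.6,0.58,5]], rot=[[0,0,0.8],[0,0,0.8],[0,0,0.8],[0,0,0.8],[0,0,0.8]])

```text
clock: 2.23
eef_pos: [535.8, 34.0, 89.9]
tcp_rot: [-3.14, 0.0, 1.475]
contact_force: [-0.1, -0.2, 0.4]
opening: 0.0
grasp_force: 0.0
```

>>> play_rows(dp=[[0,0,0.7],[0,0,1.1],[0,0,1.1]], rot=[[0,0,0],[0,0,0],[0,0,0]])

```text
clock: 2.48
eef_pos: [533.5, 33.9, 44.6]
tcp_rot: [-3.135, 0.001, 1.474]
contact_force: [-0.6, -0.0, -0.9]
opening: -0.002
grasp_force: 0.0
```

```bash
python3 - <<'E'
from h import *
gy=np.array([.0929,.9957]);h=np.array([535.1,-7.5])
for d in [-60,-72]:
    e=h+gy*d; go(e[0],e[1],45,1.5708-.093)
E
```

```text
dp [-2.527  0.144 -0.007] rot [-0.067  0.01  -0.034] t 2.4833 q [0.06 0.44 1.95 0.   0.76 0.16]
dp [-2.827  0.146 -0.007] rot [-0.067  0.01  -0.034] t 2.4833 q [0.06 0.44 1.95 0.   0.76 0.16]
```

>>> play_rows(dp=[[-0.4,0.05,0],[-0.8,0.1,0],[-1.2,0.1,0],[-1.6,0.1,0],[-2.0,0.1,0]], rot=[[0,0,0],[0,0,0],[0,0,0],[0,0,0],[0,0,0]])

```text
clock: 2.9
eef_pos: [533.7, -46.2, 49.8]
tcp_rot: [3.14, -0.0, 1.475]
contact_force: [1.5, 2.2, -1.7]
opening: 0.001
grasp_force: 1.0
```

>>> play_rows(dp=[[-0.1,0,0],[-0.2,0,0],[-0.3,0,0],[-0.4,0,0],[-0.5,0,0]], rot=[[0,0,0],[0,0,0],[0,0,0],[0,0,0],[0,0,0]])

```text
clock: 3.32
eef_pos: [531.4, -65.4, 48.8]
tcp_rot: [3.141, -0.0, 1.475]
contact_force: [0.4, 1.5, 0.5]
opening: 0.003
grasp_force: 0.8
```

>>> play_rows(dp=[[-0.05,0,0],[-0.1,0,0],[-0.15,0,0],[-0.2,0,0],[-0.2,0,0]], rot=[[0,0,0],[0,0,0],[0,0,0],[0,0,0],[0,0,0]])

```text
clock: 3.73
eef_pos: [530.6, -71.0, 48.6]
tcp_rot: [-3.142, -0.004, 1.472]
contact_force: [3.1, 19.1, 2.3]
opening: 0.0
grasp_force: 9.7
```

>>> play_rows(dp=[[-0.04,0,0],[-0.08,0,0],[-0.12,0,0],[-0.12,0,0],[-0.12,0,0]], rot=[[0,0,0],[0,0,0],[0,0,0],[0,0,0],[0,0,0]])

```text
clock: 4.15
eef_pos: [530.5, -71.6, 48.7]
tcp_rot: [-3.141, -0.01, 1.471]
contact_force: [6.0, 46.9, 4.7]
opening: -0.001
grasp_force: 23.0
```

The cradle is against its stop. Now I'll retreat and go to tag A.

>>> play_rows(dp=[[0.8,0,0],[1.5,0,-1],[2,0,-2],[3,0,-3],[4,0.5,-4]], rot=[[0,0,0],[0,0,0],[0,0,0],[0,0,0],[0,0,0]], fingers=1)

```text
clock: 4.57
eef_pos: [550.6, 52.4, 180.7]
tcp_rot: [-3.14, 0.001, 1.474]
contact_force: [1.6, -0.7, 0.7]
opening: 0.709
grasp_force: 0.0
```

```bash
python3 -c "
from h import *
go(595,180,250,1.57)"
```

```text
dp [ 3.28   0.794 -1.735] rot [-0.017  0.006 -0.915] t 4.5667 q [ 0.09  0.27  1.82 -0.    1.06  0.19]
```

>>> play_rows(dp=[[3.1,0.8,-1.5],[3.1,0.8,-1.5],[3.1,0.8,-1.5],[3.1,0.8,-1.5],[3.1,0.8,-1.5]], rot=[[0,0,0],[0,0,0],[0,0,0],[0,0,0],[0,0,0]])

```text
clock: 4.98
eef_pos: [597.9, 175.5, 241.1]
tcp_rot: [3.138, -0.002, 1.478]
contact_force: [-1.0, -0.6, -0.4]
opening: 1.001
grasp_force: 0.0
```

```bash
python3 - <<'E'
from h import *
s=telemetry.sense();f=wr(optics.grab_frame("wrist"),s)
print(s["eef_pos"]); np.save("w2.npy",f,allow_pickle=True)
p=proj(f,[595,250,35]);print(p)
x,y=p.astype(int); x0,y0=max(0,x-55),max(0,y-50)
print(x0,y0)
cv2.imwrite("pics/w2c.png",cv2.resize(f["color"][y0:y0+100,x0:x0+110,::-1],None,fx=6,fy=6,interpolation=2))
E
```

```text
[597.86759003 175.45429273 241.113517  ]
[245.78524335  87.31219596]
190 37
```

View pics/w2c.png

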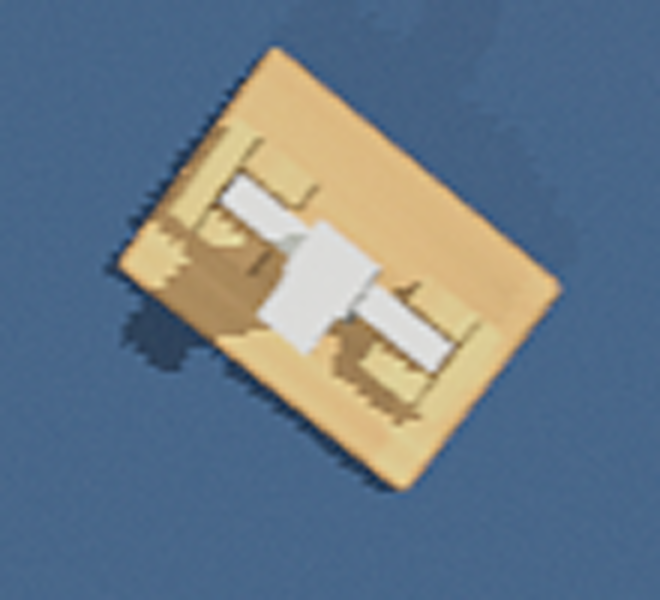

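The tag's peak points to the image's lower left. The plate ends are at crop (228,188) and (444,356), and the peak end is at about (283,333).

```bash
python3 - <<'E'
from h import *
f=np.load("w2.npy",allow_pickle=True).item()
P=lambda u,v,z: ray(f,(190+u/6,37+v/6),z)[:2]
a,b=P(228,188,32),P(444,356,32);print("plate",a,b,np.linalg.norm(a-b),(a+b)/2)
back=(P(320,220,74)+P(382,265,74))/2; tip=(P(308,355,74)+P(258,312,74))/2
d=tip-back; print("peak",back,tip,np.linalg.norm(d),"stem",back+d/np.linalg.norm(d)*5)
B=[P(*p,10) for p in [(275,47),(560,290),(405,490),(120,265)]];print("stand",np.mean(B,0),[np.linalg.norm(B[i]-B[i-1]).round(1) for i in range(4)])
e=B[1]-B[0]; n=b-a
print("yaws deg: peak",np.degrees(np.arctan2(d[1],d[0])),"plate line",np.degrees(np.arctan2(n[1],n[0])),"stand",np.degrees(np.arctan2(e[1],e[0])), "d",d)
E
```

```text
plate [578.01925694 271.06639077] [613.74758785 238.78759179] 48.15012453910783 [595.8834224  254.92699128]
peak [599.44901535 258.48926307] [587.18226283 245.6711798 ] 17.741941162952802 stem [595.99202257 254.87689531]
stand [596.09221068 254.67366236] [np.float64(48.7), np.float64(68.7), np.float64(47.7), np.float64(68.6)]
yaws deg: peak -133.74091901497997 plate line -42.0962694493716 stand -44.006162474616175 d [-12.26675253 -12.81808327]
```

```bash
python3 -c "
from h import *
go(596,254.8,130,np.radians(46.5))"
```

```text
dp [ 2.026 -0.206  2.74 ] rot [ 8.000e-03 -3.000e-03  6.354e+00] t 5.0333 q [ 0.28  0.32  1.61 -0.    1.21  0.37]
```

>>> play_rows(dp=[[2,-0.2,0.5],[2,-0.2,1.5],[2,-0.2,2.7],[2,-0.2,2.7],[2,-0.2,2.7]], rot=[[0,0,6.3],[0,0,6.3],[0,0,6.3],[0,0,6.3],[0,0,6.3]], fingers=0.6)

```text
clock: 5.45
eef_pos: [590.9, 250.2, 123.8]
tcp_rot: [-3.137, 0.011, 0.846]
contact_force: [-0.8, -1.1, -0.1]
opening: 0.603
grasp_force: 0.0
```

>>> play_rows(dp=[[0,0,0],[0,0,0]], rot=[[0,0,1],[0,0,1]])

```text
clock: 5.62
eef_pos: [594.5, 250.5, 129.3]
tcp_rot: [-3.141, 0.004, 0.742]
contact_force: [0.3, -0.2, -0.0]
opening: 0.598
grasp_force: 0.0
```

```bash
python3 -c "
from h import *
go(596,254.8,45,np.radians(46.5))"
```

```text
dp [ 0.109 -0.052  2.107] rot [-0.009  0.037 -0.667] t 5.6167 q [ 0.4   0.47  1.65 -0.    1.03  1.23]
```

>>> play_rows(dp=[[0.1,-0.05,0.5],[0.1,-0.05,0.9],[0.1,-0.05,0.9],[0.1,-0.05,0.9]], rot=[[0,0,-0.6],[0,0,-0.6],[0,0,-0.6],[0,0,-0.6]])

```text
clock: 5.95
eef_pos: [596.5, 255.2, 94.5]
tcp_rot: [-3.141, 0.003, 0.811]
contact_force: [0.3, 0.2, 0.5]
opening: 0.602
grasp_force: 0.0
```

```bash
python3 -c "
from h import *
go(596,254.8,45,np.radians(46.5))"
```

```text
dp [-1.400e-02 -1.000e-03  1.238e+00] rot [-0.008  0.024 -0.004] t 5.95 q [ 0.4   0.51  1.67 -0.    0.97  1.16]
```

Well aligned. I'll descend and grip.

>>> play_rows(dp=[[0,0,0.5],[0,0,1],[0,0,1.24],[0,0,1.24],[0,0,1.24]], rot=[[0,0,0],[0,0,0],[0,0,0],[0,0,0],[0,0,0]])

```text
clock: 6.37
eef_pos: [597.6, 256.3, 46.2]
tcp_rot: [-3.142, 0.0, 0.81]
contact_force: [-0.6, 0.1, 0.1]
opening: 0.598
grasp_force: 0.0
```

>>> play_rows(dp=[[0,0,0],[0,0,0],[0,0,0],[0,0,0],[0,0,0]], rot=[[0,0,0],[0,0,0],[0,0,0],[0,0,0],[0,0,0]], fingers=0, grip_force=30)

```text
clock: 6.78
eef_pos: [598.2, 257.0, 46.8]
tcp_rot: [3.141, -0.002, 0.81]
contact_force: [-0.3, -0.4, 6.5]
opening: 0.125
grasp_force: 29.4
```

>>> play_rows(dp=[[0,0,-0.2],[0,0,-0.5],[0,0,-1],[0,0,-1.8],[0,0,-2.7]], rot=[[0,0,0],[0,0,0],[0,0,0],[0,0,0],[0,0,0]])

```text
clock: 7.2
eef_pos: [596.3, 256.0, 154.3]
tcp_rot: [-3.141, 0.003, 0.81]
contact_force: [-0.7, 0.9, 0.0]
opening: 0.122
grasp_force: 29.3
```

>>> play_rows(dp=[[0,0,-0.8],[0,0,-1.6],[0,0,-2.5],[0,0,-3.5],[0,0,-4.5]], rot=[[0,0,0],[0,0,0],[0,0,0],[0,0,0],[0,0,0]])

```text
clock: 7.62
eef_pos: [596.7, 256.2, 336.5]
tcp_rot: [3.141, -0.0, 0.81]
contact_force: [1.1, -0.4, 0.0]
opening: 0.124
grasp_force: 29.3
```

```bash
python3 -c "
from h import *
f=np.load('top.npy',allow_pickle=True).item()
go(420,0,340,np.radians(10)); go(516,-120,340,np.radians(-5.3))"
```

```text
dp [-7.684  1.218 -0.087] rot [ 1.000e-03 -1.000e-03  6.067e+00] t 7.6167 q [ 0.4   0.3   1.42 -0.    1.42  1.16]
dp [-8.202  5.025 -0.086] rot [ 1.000e-03 -1.000e-03  8.617e+00] t 7.6167 q [ 0.4   0.3   1.42 -0.    1.42  1.16]
```

```bash
python3 -c "
from h import *
go(430,-190,345,np.radians(-5.3))"
```

```text
dp [-10.952   4.675  -0.212] rot [ 1.000e-03 -1.000e-03  8.617e+00] t 7.6167 q [ 0.4   0.3   1.42 -0.    1.42  1.16]
```

>>> play_rows(dp=[[-0.9,0.4,0],[-1.8,0.8,0],[-2.7,1.2,0],[-3.6,1.6,0],[-4.5,2,0]], rot=[[0,0,0.6],[0,0,1.2],[0,0,1.8],[0,0,2.5],[0,0,3.2]])

```text
clock: 8.03
eef_pos: [530.0, 69.6, 334.8]
tcp_rot: [3.141, -0.001, 0.472]
contact_force: [1.2, 0.5, -0.6]
opening: 0.121
grasp_force: 29.3
```

```bash
python3 -c "
from h import *
go(430,-190,345,np.radians(-5.3))"
```

```text
dp [-5.175  4.645 -0.258] rot [ 2.000e-03 -1.000e-02  5.388e+00] t 8.0333 q [ 0.13  0.11  1.67 -0.    1.36  1.23]
```

>>> play_rows(dp=[[-0.7,0.65,0],[-1.4,1.3,-0.1],[-2.1,1.9,-0.1],[-2.8,2.5,-0.2],[-3.4,3.1,-0.2]], rot=[[0,0,0.9],[0,0,1.8],[0,0,2.7],[0,0,3.6],[0,0,4.5]])

```text
clock: 8.45
eef_pos: [465.5, -103.0, 343.4]
tcp_rot: [3.141, -0.002, -0.001]
contact_force: [0.7, -0.2, -0.1]
opening: 0.118
grasp_force: 29.3
```

```bash
python3 -c "
from h import *
go(430,-190,345,np.radians(-5.3))"
```

```text
dp [-0.886  2.177 -0.04 ] rot [ 0.005 -0.016  0.872] t 8.45 q [-0.22  0.    1.76 -0.    1.37  1.35]
```

>>> play_rows(dp=[[-0.4,0.7,0],[-0.8,1.4,0],[-0.88,2,0],[-0.88,2,0],[-0.88,2,0]], rot=[[0,0,0.4],[0,0,0.9],[0,0,0.9],[0,0,0.9],[0,0,0.9]])

```text
clock: 8.87
eef_pos: [431.5, -182.4, 342.6]
tcp_rot: [3.141, -0.001, -0.093]
contact_force: [0.5, -0.0, -0.9]
opening: 0.121
grasp_force: 29.3
```

```bash
python3 - <<'E'
from h import *
s=telemetry.sense();f=wr(optics.grab_frame("wrist"),s)
print(s["eef_pos"],s["tcp_rot"]); np.save("w3.npy",f,allow_pickle=True)
print(proj(f,[516,-201,255]),proj(f,[473,-201,255]))
cv2.imwrite("pics/w3.png",cv2.resize(f["color"][:,:,::-1],(800,600),interpolation=2))
E
```

```text
[ 431.48060566 -182.36552494  342.55312152] [ 3.14144979e+00 -8.58575707e-04 -9.32628514e-02]
[270.22833627  67.97234489] [274.79580187 128.02419116]
```

View pics/w3.png

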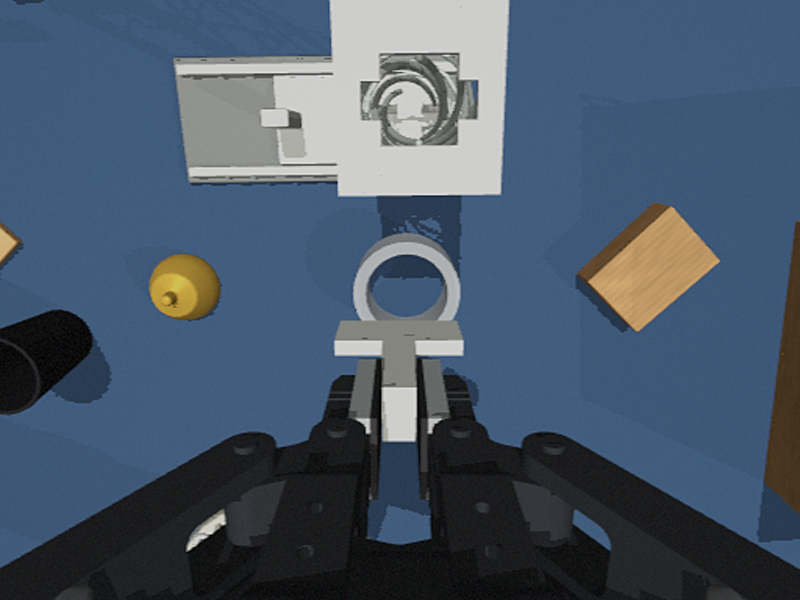

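The wrist picture shows the tag held square with its peak towards −x. The plate's lower edge runs from (335,321) to (463,321), the mouth opening is at (380–459, 54–146), and the slot ends are at columns 361 and 477.

```bash
python3 - <<'E'
from h import *
f=np.load("w3.npy",allow_pickle=True).item()
P=lambda u,v,z: ray(f,(u*.64,v*.64),z)[:2]
C=[P(*p,255) for p in [(380,54),(459,54),(459,146),(380,146)]]
print("open",np.mean(C,0),[np.linalg.norm(C[i]-C[i-1]).round(1) for i in range(4)])
S=[P(*p,255) for p in [(361,81),(477,80),(477.5,118),(360.5,119)]]
print("slot",np.mean(S,0),[np.linalg.norm(S[i]-S[i-1]).round(1) for i in range(4)])
b=[P(*p,255) for p in [(338,195),(501,194.5)]]; e=b[1]-b[0]
print("plate edge mid+43",np.mean(b,0),np.linalg.norm(e),"dir deg",np.degrees(np.arctan2(e[0],-e[1])))
for q in (S[1]-S[0],S[2]-S[3],C[1]-C[0],C[2]-C[3]): print(np.degrees(np.arctan2(q[0],-q[1])).round(1),end=' ')
zl=342.6-36.5
L,Rr=P(335,321,zl),P(463,321,zl); e=Rr-L
print("\ntag lower edge",L,Rr,np.linalg.norm(e),np.degrees(np.arctan2(e[0],-e[1])))
t=telemetry.sense()["eef_pos"];print("mid rel TCP",(L+Rr)/2-t[:2])
# top edge
A,B=P(335,355,zl+22),P(463,355,zl+22);print("top edge",A,B,np.linalg.norm(A-B))
E
```

```text
open [ 518.3226797  -199.92936415] [np.float64(39.7), np.float64(35.4), np.float64(39.7), np.float64(37.1)]
slot [ 518.95043571 -199.74412466] [np.float64(16.4), np.float64(52.7), np.float64(16.4), np.float64(54.2)]
plate edge mid+43 [ 475.96724712 -196.44864052] 78.64009652369526 dir deg -5.188253138600692
-4.9 -4.9 -5.4 -5.4 
tag lower edge [ 433.36318065 -155.89565385] [ 428.41685258 -208.56749118] 52.90357840903689 -5.364821606732489
mid rel TCP [-0.87378658 -0.69107628]
top edge [ 427.54843817 -157.7388766 ] [ 423.05183241 -205.61423704] 48.08606451531155
```

```bash
python3 - <<'E'
from h import *
f=np.load("w3.npy",allow_pickle=True).item();im=f["color"].astype(int)
for v in range(203,231):
    r_=im[v,195:320]; m=np.where((r_.max(1)-r_.min(1)<14)&(r_.max(1)>95))[0]+195
    print(v, (m.min(),m.max(),len(m)) if len(m) else None, im[v,225], end=' | ')
E
```

```text
203 (np.int64(231), np.int64(289), 59) [ 68  93 126] | 204 (np.int64(232), np.int64(288), 57) [ 62  91 126] | 205 (np.int64(219), np.int64(291), 73) [121 126 128] | 206 (np.int64(218), np.int64(292), 75) [134 135 126] | 207 (np.int64(217), np.int64(292), 76) [132 134 127] | 208 (np.int64(217), np.int64(292), 76) [131 133 126] | 209 (np.int64(217), np.int64(293), 77) [132 134 127] | 210 (np.int64(216), np.int64(293), 78) [132 133 126] | 211 (np.int64(216), np.int64(293), 78) [131 132 125] | 212 (np.int64(216), np.int64(294), 79) [131 133 125] | 213 (np.int64(215), np.int64(294), 80) [131 133 126] | 214 (np.int64(215), np.int64(294), 80) [132 135 127] | 215 (np.int64(215), np.int64(295), 81) [131 133 127] | 216 (np.int64(215), np.int64(295), 76) [129 130 124] | 217 (np.int64(214), np.int64(295), 82) [127 129 122] | 218 (np.int64(214), np.int64(296), 83) [213 213 211] | 219 (np.int64(214), np.int64(296), 83) [208 207 206] | 220 (np.int64(214), np.int64(296), 83) [206 206 204] | 221 (np.int64(214), np.int64(296), 83) [206 206 204] | 222 (np.int64(214), np.int64(296), 83) [207 207 205] | 223 (np.int64(214), np.int64(296), 83) [206 206 204] | 224 (np.int64(214), np.int64(295), 82) [206 207 204] | 225 (np.int64(214), np.int64(295), 82) [209 209 207] | 226 (np.int64(214), np.int64(295), 82) [212 211 208] | 227 (np.int64(244), np.int64(265), 22) [149 159 171] | 228 (np.int64(244), np.int64(265), 22) [ 58  86 121] | 229 (np.int64(246), np.int64(265), 20) [ 66  92 125] | 230 (np.int64(230), np.int64(280), 40) [ 66  92 125] |
```

```bash
python3 - <<'E'
from h import *
f=np.load("w3.npy",allow_pickle=True).item();t=np.array([431.48,-182.37])
gx=np.array([np.cos(-.0925),np.sin(-.0925)]);gy=np.array([-gx[1],gx[0]])
zl=342.6-36.5
for n,u0,u1,v,z,o in [("low",218.2,292.6,204.8,zl,3),("topfront",214,296.6,217.6,zl+22,3),("topback",213.8,296,227,zl+22,-3)]:
    L,R=ray(f,(u0,v),z)[:2],ray(f,(u1,v),z)[:2]; m=(L+R)/2-o*gx-t
    print(n,np.linalg.norm(L-R).round(1),"rel TCP in guide axes",gx@m,gy@m)
m=np.array([518.6,-199.8]); 
# tag mid expected offset used: print go
for z in (343,300,262): 
    c=m; go(c[0],c[1],z,-.0925)
E
```

```text
low 48.0 rel TCP in guide axes -3.1618488529715028 0.05734247886691702
topfront 48.1 rel TCP in guide axes -3.1692199006386783 0.15043335099206387
topback 48.2 rel TCP in guide axes -3.0900786295105958 0.389529099918087
dp [ 2.204  0.255 -0.015] rot [-0.002 -0.006  0.005] t 8.9167 q [-0.4  -0.01  1.78  0.    1.37  1.26]
dp [2.203 0.255 1.06 ] rot [-0.002 -0.006  0.005] t 8.9167 q [-0.4  -0.01  1.78  0.    1.37  1.26]
dp [2.202 0.255 2.01 ] rot [-0.002 -0.006  0.005] t 8.9167 q [-0.4  -0.01  1.78  0.    1.37  1.26]
```

>>> play_rows(dp=[[0.6,0.1,0],[1.2,0.2,0],[1.8,0.25,0],[2.28,0.26,0],[2.28,0.26,0]], rot=[[0,0,0],[0,0,0],[0,0,0],[0,0,0],[0,0,0]])

```text
clock: 9.33
eef_pos: [525.0, -199.1, 341.4]
tcp_rot: [-3.141, -0.001, -0.089]
contact_force: [-0.7, 1.8, 0.1]
opening: 0.115
grasp_force: 29.3
```

>>> play_rows(dp=[[0,0,0.3],[0,0,0.6],[0,0,0.8],[0,0,0.8],[0,0,0.8]], rot=[[0,0,0],[0,0,0],[0,0,0],[0,0,0],[0,0,0]])

```text
clock: 9.75
eef_pos: [520.9, -199.8, 309.0]
tcp_rot: [-3.141, 0.002, -0.091]
contact_force: [-0.9, 0.1, -0.3]
opening: 0.116
grasp_force: 29.3
```

```bash
python3 - <<'E'
from h import *
go(518.6+3.1,-199.8-.3,268,-.0925)
s=telemetry.sense();print(s["eef_pos"],s["tcp_rot"])
E
```

```text
dp [0.021 0.007 1.024] rot [-0.004  0.014  0.016] t 9.75 q [-0.37  0.17  1.66  0.    1.32  1.29]
[ 520.94853172 -199.78295298  308.9538272 ] [-3.14114666e+00  1.51694038e-03 -9.08089643e-02]
```

>>> play_rows(dp=[[0.02,0.01,0.2],[0.02,0.01,0.4],[0.02,0.01,0.6],[0.02,0.01,0.6],[0.02,0.01,0.6]], rot=[[0,0,0],[0,0,0],[0,0,0],[0,0,0],[0,0,0]])

```text
clock: 10.17
eef_pos: [522.3, -200.5, 285.0]
tcp_rot: [-3.141, 0.001, -0.091]
contact_force: [0.4, 0.4, -0.9]
opening: 0.116
grasp_force: 29.3
```

>>> play_rows(dp=[[0,0,0.2],[0,0,0.4],[0,0,0.45],[0,0,0.45],[0,0,0.45]], rot=[[0,0,0],[0,0,0],[0,0,0],[0,0,0],[0,0,0]])

```text
clock: 10.58
eef_pos: [522.6, -200.6, 267.5]
tcp_rot: [-3.141, 0.0, -0.091]
contact_force: [-0.2, -0.1, -0.7]
opening: 0.119
grasp_force: 29.3
```

The tag is in the slot with no contact force, so I'll release it.

>>> play_rows(dp=[[0,0,0],[0,0,0],[0,0,0],[0,0,0],[0,0,0]], rot=[[0,0,0],[0,0,0],[0,0,0],[0,0,0],[0,0,0]], fingers=0.7)

```text
clock: 11.0
eef_pos: [522.7, -200.7, 267.8]
tcp_rot: [3.142, -0.0, -0.091]
contact_force: [-0.7, -0.4, -0.3]
opening: 0.701
grasp_force: 0.0
```

>>> play_rows(dp=[[0,0,-0.5],[0,0,-1.2],[0,0,-2],[-1,0,-2.5],[-2,0,-2.5]], rot=[[0,0,0],[0,0,0],[0,0,0],[0,0,0],[0,0,0]])

```text
clock: 11.42
eef_pos: [446.1, -194.2, 371.2]
tcp_rot: [3.14, -0.006, -0.09]
contact_force: [-0.6, -0.4, -0.1]
opening: 0.698
grasp_force: 0.0
```

```bash
python3 - <<'E'
from h import *
s=telemetry.sense();print(s["eef_pos"],s["contact_force"])
f=wr(optics.grab_frame("wrist"),s); g=optics.grab_frame("scene")
u=proj(f,[518,-200,200]).astype(int);print(u); v=proj(g,[518,-200,100]).astype(int)
o=np.zeros((560,800,3),np.uint8)
y0=max(0,u[1]-50);x0=u[0]-50
o[:400,:400]=cv2.resize(f["color"][y0:y0+100,x0:x0+100,::-1],(400,400),interpolation=2)
o[:560,400:]=cv2.resize(g["color"][v[1]-50:v[1]+34,v[0]-30:v[0]+30,::-1],(400,560),interpolation=2)
cv2.imwrite("pics/d1.png",o)
E
```

```text
[ 446.1468294  -194.19348176  371.24788666] [-0.6172301  -0.40079666 -0.12415751]
[254  88]
```

View pics/d1.png

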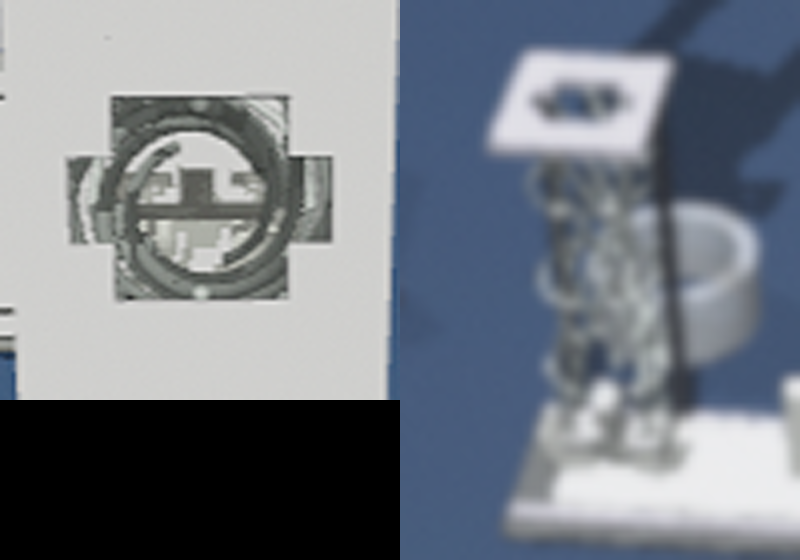

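Through the mouth, the plate lies across the slot at (200,210) with the peak jutting up, towards +x. The scene view shows the peak end low, at crop (603,392). I'll check its height.

```bash
python3 - <<'E'
from h import *
g=np.load("scene.npy",allow_pickle=True).item()
v=proj(g,[518,-200,100]).astype(int); px=np.array([v[0]-30+203/6.667,v[1]-50+392/6.667])
gx=np.array([.9957,-.0925]);O=np.array([518.3,-200]);p=O+13*gx
print("seen",px,"expected seated",proj(g,[*p,76]),"10mm higher",proj(g,[*p,86]), "handle home",(proj(g,[*(O+108*np.array([.0925,.9957])),76])-[v[0]-30,v[1]-50])*6.667)
E
```

```text
seen [214.44847758 212.79706015] expected seated [213.98830282 211.55702514] 10mm higher [213.76352424 209.38042571] handle home [399.67268772 381.92152528]
```

>>> play_rows(dp=[[-0.5,0,-0.5],[-1,0,-0.5],[-1,0,-0.5],[-1,0,-0.5],[-1,0,-0.5]], rot=[[0,0,0],[0,0,0],[0,0,0],[0,0,0],[0,0,0]])

```text
clock: 11.93
eef_pos: [404.8, -189.9, 387.5]
tcp_rot: [-3.142, -0.0, -0.091]
contact_force: [0.1, -0.6, -0.2]
opening: 0.698
grasp_force: 0.0
```

```bash
python3 -c "
from h import *
print(r.sign_off())"
```

```text
the job is handed in; nothing more can be done
None
```

I handed the job in at about 12 s: the cradle was pushed home against its stop, and the rectangular tag went down through the guide and in the last pictures stands in the pocket with its peak towards the customer; the hand-in returned no verdict.

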